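# Set up a glass disc for circle cutting

## Robot

A 7-joint arm with a two-finger parallel gripper is mounted at the origin on the work surface. World frame = base frame: x ahead of the robot, y to its left, z up, the work surface at z = 0. Lengths are in mm, angles in rad, forces in N, time in s.
With the tool pointing down it reaches from about 425 to 950 mm from the base axis. Payload 16.7 kg.
Tool frame: the origin (TCP) lies midway between the tips of the shut fingers; the grasp point (between the pads) lies 19 mm behind it (bot.grip_depth is the distance from the TCP to the grasp point, in mm); y points along the fingers, z is the direction in which the jaws open and shut, and the axes are right-handed (so a half turn about y gives the same grasp; the last joint's range is limited). The gripper opens to 94 mm and grips with 3 to 60 N. Pads are 16 mm wide; open, the fingers measure 119 mm over their backs; the gripper's body (75 mm by 177 mm) begins 78 mm behind the grasp point.
Start: joints at [1.069, 0.426, 0.074, 1.606, -0.034, 1.111, -0.067], TCP at [233.198, -633.398, 205.467] pointing down, gripper open.
Joint ranges: [-2.85, 2.85], [-0.5, 2.14], [-1.23, 1.37], [0.21, 2.46], [-1.02, 4.16], [0.16, 2.05], [-2.73, 2.73]. Speed limits (rad/s): [1.89, 1.89, 2.39, 2.39, 3.01, 3.01, 3.01].

## Interface

Orientations are given as a rotation vector (axis times angle).
In Python, from bench import bot, cams, nets gives the robot as it stands.
- The arm moves only by the shell command python3 -m handwheel 'ROWS' [FORCE]. ROWS is text: rows parted by semicolons, each of 5 numbers parted by spaces: the shift along the world's x, y, z in m, then the turn about the world's z in rad, then the opening, from 0 (shut) to 1 (fully open). A call has 1 to 20 rows; each row is the pose to reach, as a shift and turn from the pose commanded when the call began; what a row does not reach only later rows make up. A row lasts 1/10 s, in which the tool goes at most 50 mm and 8.59 degrees, less where a joint would pass 70% of its speed; a pose out of reach is approached as far as the arm can. A call with a gripper value outside its range is refused whole. The fingers move at their own pace and stop on an object; FORCE is the grip in N (left out, the last holds). Time passes only in rows, so rows that repeat a pose let the fingers close. It gives the time, the measured TCP pose, the force and the opening at its end, in the units of the state.
- bot.observe(): the state, without advancing time (a new reading comes with each control period).
- cams.read_camera(name): name is "side" or "top" or "wrist"; returns (picture, depth): 480x640x3 uint8, blue, green, red; 480x640 float32, mm along the optical axis (not along the pixel's ray), 0 where there is no reading.
- cams.get_calibration(name): a dict with "mtx" (3x3 intrinsics, pixels), "dist_coeffs" ([k1, k2, p1, p2, k3] as OpenCV has them; the pictures are not rectified), "view" (4x4, takes a point from world to camera coordinates); the wrist camera has in their place "tool_from_camera" (4x4, takes a point from camera to tool coordinates, whose origin is the TCP and whose axes are the tool frame's). Camera axes: x right, y down, z forward; pixel columns grow to the right and rows downward; lengths in mm; the calibration is good to about 2 mm. A picture is of the moment at which its call begins: read the wrist's pose just before it. get_calibration takes no time and is no camera call.
- bot.close_job(): hands the job in, once; it reports no verdict.
Trained networks look in the newest picture that a camera, given by its name, has taken for a name from the list of things; names that differ only in an ending like _2 or _b are one class to them, and where a whole thing is asked for, a point or a joint stands for the part that bears it (a point fixed in the world has none). Each returns a list of dicts, best first, with "p" (0 to 1); they miss things now and then, are a little off and sometimes report something else, mostly with a low value. They report only what shows in the picture. A call takes as long as a camera call. They do not tell look-alikes from the thing itself.
- nets.boxes_of(thing, camera): "at" ([x, y, z] in mm, in world coordinates, good to about 4 mm: the middle of the surface that is visible of it).
- nets.tip_of(thing, camera): "at" ([x, y, z] in mm, in world coordinates, good to about 4 mm: a listed point, or the origin of a listed thing).
The state is a dict: "time_s": time; "q": joint angles; "qd": joint speeds; "tau": joint torques, N m; "eef_pos": TCP position; "ee_rot": TCP orientation; "wrist_force": force on the tool from outside, world axes, zero at the start; "torque": the same for the moment, N m; "width": finger opening in mm.
Only numpy, scipy, OpenCV 4.12 (cv2) and the standard library are available. Lean on these libraries where they do the work, as an engineer would, in place of code of your own. Each camera call takes 0.05 s, during which the arm holds its last target.

## Task

Bed and centre the heavy glass disc on the turntable plate with light taps on its rim, given in turn from its outer side and from the opposite side, where the tool holder stands, without lifting it, until it lies evenly inside the outer engraved ring. Then take the cutting head out of the rack and press it down into the quick-change holder, its arm reaching over the glass, until it snaps fully home; stop pushing once it has snapped. The glass must stay centred, and the other heads, the bottle and the wrench stay where they are.

Things in the scene. Friction and masses are not known exactly. Their poses are not given: they have to be found in the camera images.
- turntable_center (a point): Centre of the turntable's round plate, on its top, 50 mm above the bench. Polished aluminium, 210 mm across, braked (does not turn); outer engraved ring 168 mm across, inner ring 82 mm. z up; y points away from the holder, to the outer side. Glass slides on it easily (friction about 0.15: 1 to 2 N moves it; it coasts 1 to 2 mm after a tap at 60 mm/s).
- glass_disc: Solid pale greenish glass disc, 146 mm across, 22 mm thick, about 0.9 kg, too wide to grasp, lying flat on the plate 14 to 37 mm off centre towards the outer side. Origin at the centre of its underside, z up. Straight rim, to be tapped at about half its thickness.
- holder_seat (a point): Middle of the floor of the quick-change holder, a dark steel U-shaped channel 165 mm from the plate's centre on its -y side, floor 50 mm above the bench. Axes as turntable_center. Cheeks 40 mm high, 12 mm thick, inner faces at y = -18.5 and +18.5 mm; -y cheek from x = -25 to 25 mm, +y cheek from x = -25 to 14 mm; both x ends are open.
- holder_mouth (a point): Middle of the holder's bevelled mouth, 40 mm above its floor. Spring rollers in both cheeks, 13 mm above the floor, stick 5 mm into the channel: a head going down meets them 15 mm above the floor, resists most (about 13 N) at 12 mm, runs freely from 9 mm, and from about 4 mm snaps down by itself and is held on the floor with about 10 N.
- holder_floor (a joint): Bright steel floor plate of the holder, 56 x 36 mm, on stiff springs: 0 at rest (its top at holder_seat), metres pressed down, at most 0.006. It stays at 0 under less than 25 N, then gives 1 mm per 5 N. A head snapping in jolts it 1 or 2 mm at most; do not push the head on against it.
- cutting_head: Cutting head, 0.24 kg: aluminium block 60 long (x) x 34 wide (y) x 44 mm high, foot bevelled to 26 mm, grooves 9 to 19 mm up both long sides. A steel arm 10 mm wide (x = 17 to 27, z = 33 to 41 mm) leaves the +y side, to y = 110 mm. Origin at the centre of the block's underside, z up. It goes into the holder with its axes as holder_seat's. Stands steadily on the bench.
- head_top (a point): Middle of the block's flat top, 44 mm above the underside; frame as cutting_head. In the rack the block's ends are covered, so it can be held only by its long sides (34 mm), clear of the arm, e.g. at x = -6 mm; in the holder the cheeks cover the long sides, so it can be held only by its ends (60 mm) or pressed on top.
- cutter_tip (a point): Lowest point of the small dark cutting wheel (15 mm across, on edge) under the end of the cutting head's arm: x 22, y 104, z 26 mm in the head's frame.
- rack: Wooden rack, 228 x 56 mm, board 12 mm thick, with four dividers 8 mm thick and 30 mm high above the board; three heads stand on the board end to end along its x axis, 72 mm apart, arms to its +y side. Origin on the bench under its middle. The cutting head may be in any of the three places.
- pen_head: Another head, same block; its arm carries an upright black barrel 18 mm across and 56 mm high. In the rack; leave it. Frame as cutting_head.
- roller_head: Another head, same block; its shorter arm carries a black rubber roller 24 mm across lying along x. In the rack; leave it. Frame as cutting_head.
- bottle: White plastic bottle 60 mm across, 150 mm high, upright on the bench beyond the work. Origin at the centre of its underside.
- wrench: Steel wrench lying on the bench, not needed. Origin near its middle.
Mind the look-alikes: they are no part of the job. Of the things that look like the glass_disc, the largest one is meant. Leave any blue look-alike of the cutting_head alone.

How it is judged:
By the outcome, as a careful person would: the job done as asked, in the order asked, and still so for the second after the job is handed in, with the robot touching nothing.
It also fails if it takes over 72 s, if anything falls off the work surface, if the arm or the gripper's body presses on something with over 40 N, if the wrist force passes 120 N, or if a joint passes its speed limit or range.

## Working session

There is one attempt and no reset: what is moved stays moved. The work goes in short steps, Python scripts to look and compute and a shell command to move; the robot and the scene stay as the last step left them, time stands still between calls to the robot, and variables do not carry over. Pictures are saved under pics/ and viewed, and the job is handed in when it is done.

```bash
ls; mkdir -p pics; python3 - <<'E'
from bench import bot,cams,nets
import cv2
s=bot.observe(); print({k:s[k] for k in ['time_s','eef_pos','ee_rot','width','wrist_force']}, bot.grip_depth)
for c in ['side','top']:
    p,d=cams.read_camera(c); cv2.imwrite(f'pics/{c}0.png',p)
    k=cams.get_calibration(c); print(c,k['mtx'],k['view'],k['dist_coeffs'])
    import numpy as np; np.save(f'{c}0d.npy',d)
    for n in ['turntable_center','glass_disc','holder_seat','cutting_head','rack'] if c=='top' else ['glass_disc','cutting_head','holder_mouth']:
        print(n,[(np.round(o['at'],1).tolist(),round(o['p'],2)) for o in nets.tip_of(n,c)][:5])
print(bot.observe()['time_s'])
E
```

```text
pics
{'time_s': 0.0, 'eef_pos': array([ 233.069123  , -633.02589904,  204.77374997]), 'ee_rot': array([-0.36214786,  2.03080603, -2.02830306]), 'width': 93.99397862402091, 'wrist_force': array([-0.351464  ,  0.71590533,  0.34563923])} 18.8
side [[515.42868275   0.         315.03805935]
 [  0.         515.42868275 239.76946209]
 [  0.           0.           1.        ]] [[-8.97083526e-01 -4.41839262e-01 -4.38341517e-03  4.84371861e+02]
 [-3.48632975e-01  7.13868356e-01 -6.07327769e-01  2.41245816e+02]
 [ 2.71470435e-01 -5.43295533e-01 -7.94439278e-01  9.02047151e+02]
 [ 0.00000000e+00  0.00000000e+00  0.00000000e+00  1.00000000e+00]] [-0.05093881  0.          0.          0.          0.        ]
glass_disc [([815.1, 47.3, 0.6], 0.84), ([597.8, 198.5, 51.1], 0.62), ([593.1, 405.1, 1.8], 0.58)]
cutting_head [([293.3, -192.1, 3.3], 0.67), ([494.9, -240.8, 11.6], 0.59)]
holder_mouth [([637.5, 13.3, 89.3], 0.93), ([639.9, 13.4, 49.6], 0.41)]
top [[608.24584354   0.         324.5287967 ]
 [  0.         608.24584354 235.85905761]
 [  0.           0.           1.        ]] [[-2.54322387e-02 -9.99644426e-01  8.01386628e-03  4.25876122e+00]
 [-9.91973937e-01  2.42422425e-02 -1.24096822e-01  5.80435583e+02]
 [ 1.23858423e-01 -1.11056065e-02 -9.92237752e-01  1.31777655e+03]
 [ 0.00000000e+00  0.00000000e+00  0.00000000e+00  1.00000000e+00]] [0.05292868 0.         0.         0.         0.        ]
turntable_center [([471.5, -380.5, 14.6], 0.48)]
glass_disc [([596.0, 401.8, 1.2], 0.85), ([595.3, 196.6, 51.2], 0.82), ([818.4, 52.5, 0.4], 0.75)]
holder_seat [([640.6, 15.0, 48.6], 0.94)]
cutting_head [([493.3, -239.8, 8.4], 0.92), ([290.6, -192.6, -1.3], 0.77)]
rack [([479.8, -313.8, -1.6], 0.79)]
0.5
```

View pics/top0.png

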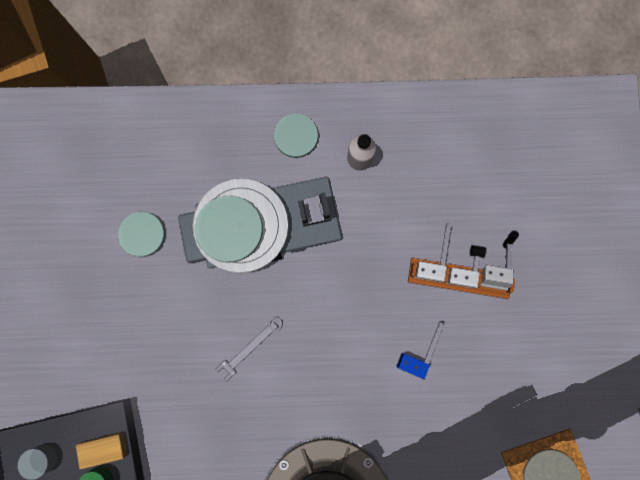

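View pics/side0.png

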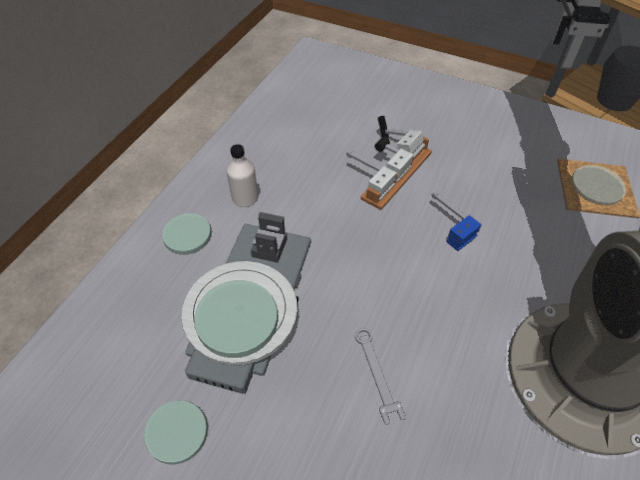

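Top picture: glass on the plate at (229,228); smaller discs at (296,135) and (141,234) are decoys on the bench. The rack has three heads: (432,271) with a long thin arm, (465,277) with a roller, (498,275) with a pen barrel. The blue decoy is at (413,366). I'll now measure more precisely.

```bash
cat > h.py <<'E'
import numpy as np, cv2
from bench import bot,cams,nets
from scipy.spatial.transform import Rotation as R
def pose_view(name,st=None):
    k=cams.get_calibration(name)
    if name!='wrist': return k['mtx'],k['dist_coeffs'],np.array(k['view'])
    T=np.eye(4);T[:3,:3]=R.from_rotvec(st['ee_rot']).as_matrix();T[:3,3]=st['eef_pos']
    return k['mtx'],k['dist_coeffs'],np.linalg.inv(T@np.array(k['tool_from_camera']))
def grab(name,tag):
    st=bot.observe(); p,d=cams.read_camera(name); cv2.imwrite(f'pics/{tag}.png',p)
    K,D,V=pose_view(name,st); np.savez(f'{tag}.npz',p=p,d=d,K=K,D=np.array(D,float),V=V)
    return p,d,np.array(K),np.array(D,float),V
def load(tag):
    z=np.load(f'{tag}.npz'); return z['p'],z['d'],z['K'],z['D'],z['V']
def ortho(im,K,D,V,z,x0,x1,y0,y1,s):
    # image: rows: x descending (x1 top), cols: y descending (left = y1)
    ys=np.arange(y1,y0,-1/s); xs=np.arange(x1,x0,-1/s)
    Y,X=np.meshgrid(ys,xs); P=np.stack([X,Y,np.full_like(X,z)],-1).reshape(-1,3)
    uv=cv2.projectPoints(P,cv2.Rodrigues(V[:3,:3])[0],V[:3,3],np.array(K),D)[0].reshape(X.shape+(2,)).astype(np.float32)
    return cv2.remap(im,uv[...,0],uv[...,1],cv2.INTER_CUBIC)
def proj(P,K,D,V):
    return cv2.projectPoints(np.array(P,float).reshape(-1,3),cv2.Rodrigues(V[:3,:3])[0],V[:3,3],np.array(K),D)[0].reshape(-1,2)
def back(uv,z,K,D,V):
    n=cv2.undistortPoints(np.array(uv,float).reshape(-1,1,2),np.array(K),D).reshape(-1,2)
    d=np.c_[n,np.ones(len(n))]@V[:3,:3]; c=-V[:3,:3].T@V[:3,3]
    t=(z-c[2])/d[:,2]; return c+d*t[:,None]
E
python3 - <<'E'
from h import *
for c in ['top','side']:
    p,d,K,D,V=grab(c,c+'1')
    o=ortho(p,K,D,V,50,440,740,-30,320,2); cv2.imwrite(f'pics/o50_{c}.png',o)
    o=ortho(p,K,D,V,72,440,740,-30,320,2); cv2.imwrite(f'pics/o72_{c}.png',o)
p,d,K,D,V=load('top1')
c=cv2.resize(p[220:310,395:530],None,fx=5,fy=5,interpolation=2); cv2.imwrite('pics/rackcrop.png',c)
E
```

```text
(no output)
```

View pics/o50_top.png

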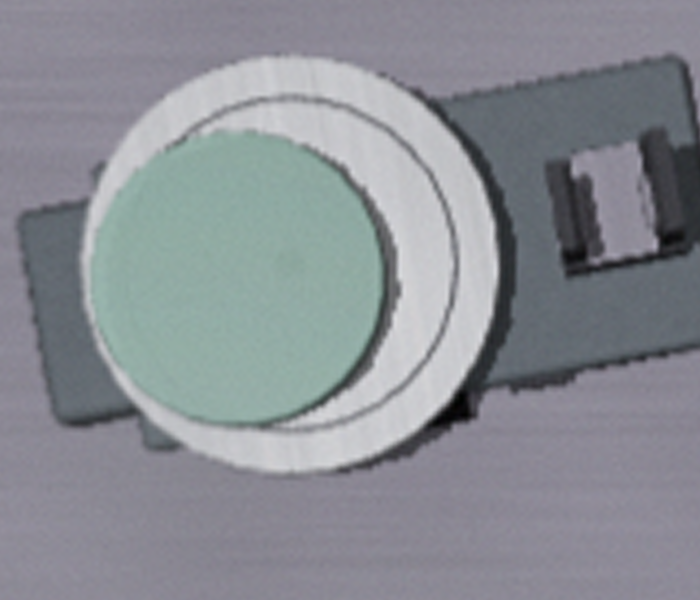

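View pics/o72_side.png

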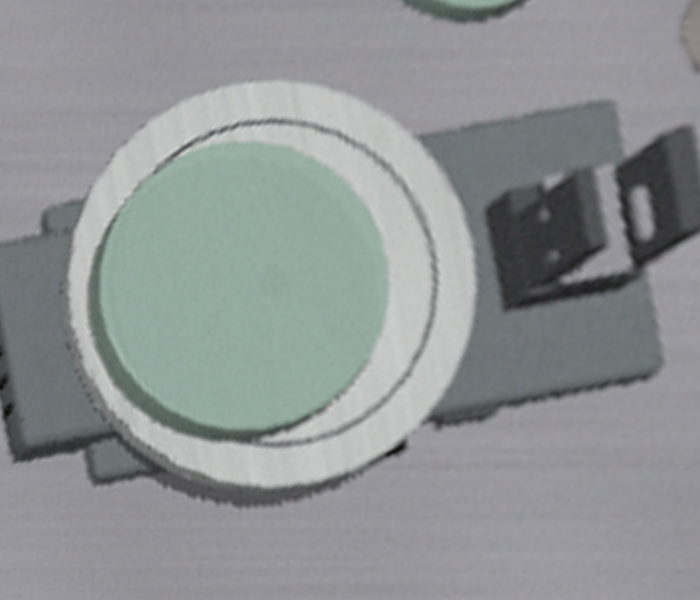

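View pics/rackcrop.png

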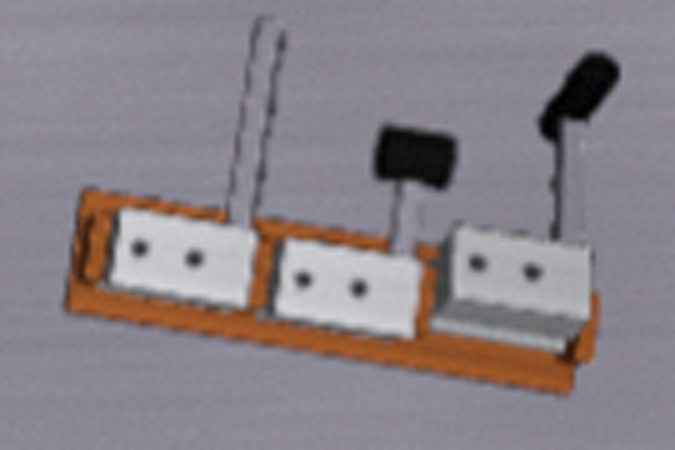

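Crop: the left head at crop (180,258) has the long thin arm without a roller or barrel, and it is not blue, so it is the cutting head. The middle one is the roller head and the right one the pen head. Next I'll fit the circles.

```bash
cat >> h.py <<'E'
from scipy.optimize import minimize
import itertools
def circ(tag,z,r,c0,rng=15,mode='abs',fr=True):
    p,d,K,D,V=load(tag); s=2.0
    x0,x1,y0,y1=c0[0]-140,c0[0]+140,c0[1]-140,c0[1]+140
    o=cv2.GaussianBlur(ortho(p,K,D,V,z,x0,x1,y0,y1,s),(0,0),1.2).astype(np.float32)
    # green-ness for glass, brightness otherwise
    g=(o[...,1]-o[...,2]) if mode=='glass' else o.mean(-1)
    th=np.linspace(0,2*np.pi,360,endpoint=False)
    def samp(cx,cy,rr):
        X=cx+rr*np.cos(th);Y=cy+rr*np.sin(th)
        return cv2.remap(g,((y1-Y)*s).astype(np.float32)[None],((x1-X)*s).astype(np.float32)[None],cv2.INTER_LINEAR)[0]
    def sc(cx,cy):
        if mode=='line': v=(samp(cx,cy,r-3)+samp(cx,cy,r+3))/2-samp(cx,cy,r); return np.clip(v,-5,60).mean()
        return np.clip(samp(cx,cy,r-1.5)-samp(cx,cy,r+1.5),-10,60).mean()
    best=max(((sc(c0[0]+a,c0[1]+b),a,b) for a in np.arange(-rng,rng+1,1.5) for b in np.arange(-rng,rng+1,1.5)))
    m=minimize(lambda q:-sc(*q),[c0[0]+best[1],c0[1]+best[2]],method='Nelder-Mead',options=dict(initial_simplex=[[c0[0]+best[1]+i,c0[1]+best[2]+j] for i,j in[(0,0),(1,0),(0,1)]]))
    return m.x,-m.fun
E
python3 - <<'E'
from h import *
for t in ['top1','side1']:
    for nm,z,r,c0,m in [('plate',50,105,(602,173),'edge'),('ring',50,84,(602,173),'line'),('glass',72,73,(598,197),'glass')]:
        c,s=circ(t,z,r,c0,15,m); print(t,nm,c.round(2),round(s,1))
p,d,K,D,V=load('top1')
# depth check: glass / plate / rack
for nm in ['top1','side1']:
    p,d,K,D,V=load(nm)
    c=-V[:3,:3].T@V[:3,3]; print(nm,'cam',c.round())
for n in ['holder_seat','holder_mouth','turntable_center','head_top','cutting_head','cutter_tip','pen_head','roller_head','rack','bottle']:
  for c in ['top','side']:
    print(n,c,[(np.round(o['at'],1).tolist(),round(o['p'],2)) for o in nets.tip_of(n,c)][:3])
print(bot.observe()['time_s'])
E
```

```text
top1 plate [607.76 174.57] 50.6
top1 ring [607.8  176.41] 28.3
top1 glass [597.73 198.1 ] 16.3
side1 plate [607.28 174.4 ] 47.1
side1 ring [607.3  174.73] 29.3
side1 glass [597.01 198.37] 11.9
top1 cam [ 413.    5. 1380.]
side1 cam [274. 532. 865.]
holder_seat top [([637.6, 17.0, 51.6], 0.79)]
holder_seat side [([641.2, 14.2, 48.5], 0.95)]
holder_mouth top [([637.6, 10.0, 89.4], 0.82)]
holder_mouth side [([639.9, 15.8, 88.6], 0.65)]
turntable_center top []
turntable_center side []
head_top top [([493.7, -239.1, 54.9], 0.95), ([297.4, -191.5, 43.7], 0.85)]
head_top side [([493.9, -242.0, 57.5], 0.93), ([291.5, -193.9, 43.5], 0.67)]
cutting_head top [([294.8, -195.6, -0.5], 0.88), ([492.5, -241.3, 9.9], 0.67)]
cutting_head side [([493.9, -241.9, 11.2], 0.86), ([294.3, -190.8, 0.8], 0.59)]
cutter_tip top [([378.9, -257.9, 25.2], 0.93), ([592.7, -281.0, 39.2], 0.72), ([489.9, -242.8, 53.3], 0.57)]
cutter_tip side [([376.7, -259.2, 28.0], 0.97), ([590.3, -283.2, 36.7], 0.85)]
pen_head top [([473.5, -381.1, 16.6], 0.7)]
pen_head side [([469.9, -387.1, 16.3], 0.9)]
roller_head top [([478.3, -313.5, 11.0], 0.59)]
roller_head side [([479.3, -311.2, 15.3], 0.81)]
rack top [([476.6, -312.0, -2.6], 0.77)]
rack side [([480.6, -310.0, 0.0], 0.71)]
bottle top [([764.3, -92.8, -0.1], 0.88)]
bottle side [([762.5, -98.4, 5.0], 0.91), ([599.2, 197.7, 46.0], 0.24)]
1.6
```

```bash
python3 - <<'E'
from h import *
s=bot.observe(); M=R.from_rotvec(s['ee_rot']).as_matrix(); print(M.round(3)); print(s['eef_pos'],s['q'].round(3), 'jaw ang',np.degrees(np.arctan2(M[1,2],M[0,2])))
g=np.array([597.4,198.2]);c=np.array([607.4,174.6]);u=(c-g)/np.linalg.norm(c-g);print('off',np.linalg.norm(c-g),u,'contact',g-u*73, 'ang u',np.degrees(np.arctan2(u[1],u[0])))
print(np.array(cams.get_calibration('wrist')['tool_from_camera']).round(3),cams.get_calibration('wrist')['mtx'])
E
```

```text
[[-0.938  0.     0.345]
 [-0.345  0.    -0.938]
 [-0.    -1.    -0.   ]]
[ 233.18555906 -633.42082638  205.46603598] [ 1.068  0.426  0.074  1.606 -0.034  1.111 -0.067] jaw ang -69.79164088684416
off 25.631230949761264 [ 0.39014903 -0.92075172] contact [568.9191205  265.41487561] ang u -67.03622694014544
[[-1.00000e-03  9.73000e-01  2.31000e-01 -6.61440e+01]
 [-0.00000e+00 -2.31000e-01  9.73000e-01 -1.79161e+02]
 [ 1.00000e+00  1.00000e-03  0.00000e+00  9.41000e-01]
 [ 0.00000e+00  0.00000e+00  0.00000e+00  1.00000e+00]] [[411.89389703   0.         321.80573625]
 [  0.         411.89389703 242.97907853]
 [  0.           0.           1.        ]]
```

```bash
python3 -m handwheel '0.22 0.2 0 0 0;0.22 0.2 0 0 0;0.22 0.2 0 0 0;0.22 0.2 0 0 0;0.22 0.2 0 0 0;0.22 0.2 0 0 0;0.32 0.58 0 0 0;0.32 0.58 0 0 0;0.32 0.58 0 0 0;0.32 0.58 0 0 0;0.32 0.58 0 0 0;0.32 0.58 0 0 0;0.32 0.58 0 0 0;0.321 0.933 0 0 0;0.321 0.933 0 0 0;0.321 0.933 0 0 0;0.321 0.933 0 0 0;0.321 0.933 0 0 0;0.321 0.933 0 0 0;0.321 0.933 0 0 0' 20; python3 -c "
from h import *
print(bot.observe()['q'].round(2))"
```

```text
time_s: 3.6
eef_pos: [552.7, 256.9, 205.7]
ee_rot: [-0.361, 2.03, -2.029]
wrist_force: [1.4, -0.6, 0.3]
width: 0.5
[-0.24  0.35 -0.38  1.74  0.14  1.09 -1.88]
```

```bash
python3 -m handwheel '0.002 0.043 0 0 0;0.002 0.043 -0.05 0 0;0.002 0.043 -0.1 0 0;0.002 0.043 -0.144 0 0;0.002 0.043 -0.144 0 0;0.002 0.043 -0.144 0 0'; python3 - <<'E'
from h import *
grab('wrist','w2');p,d,K,D,V=grab('side','s2'); cv2.imwrite('pics/s2c.png',cv2.resize(p[240:420,120:340],None,fx=3,fy=3))
E
```

```text
time_s: 4.2
eef_pos: [554.9, 298.1, 62.2]
ee_rot: [-0.362, 2.03, -2.03]
wrist_force: [0.7, 1.1, 1.0]
width: 0.2
```

View pics/s2c.png

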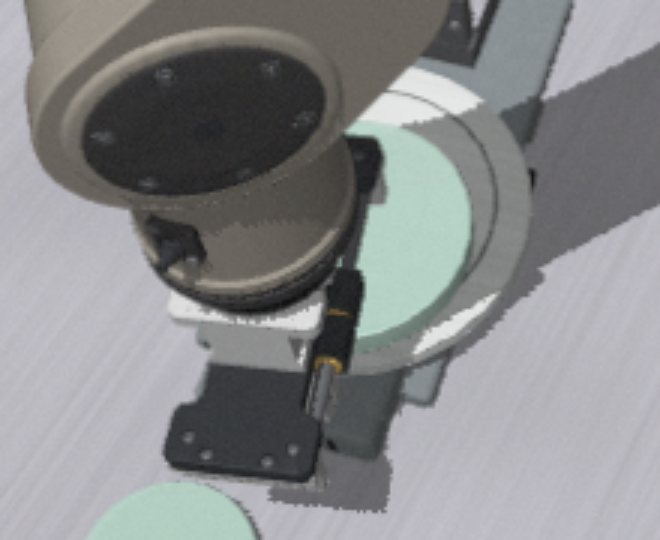

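View pics/w2.png

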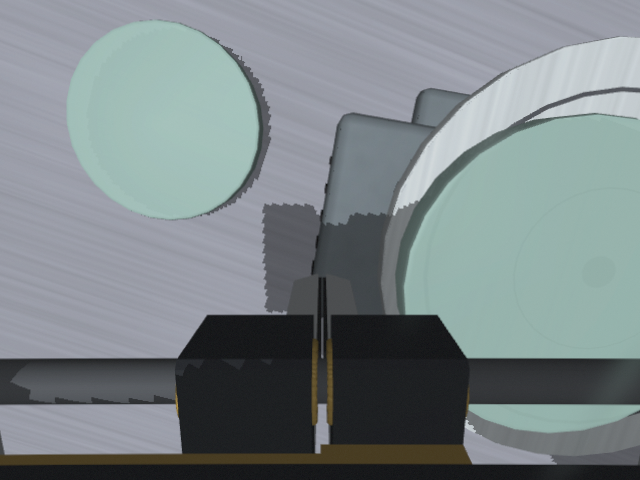

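Side crop: the gripper is beside the plate on the outer side. Wrist: shut fingertips at (322,300), glass rim at about (405,270) and untouched. First light tap, at 40 mm/s towards the plate centre.

```bash
python3 -m handwheel '0.0031 -0.0074 -0.001 0 0;0.0062 -0.0147 -0.001 0 0;0.0078 -0.0184 -0.001 0 0;0.0094 -0.0221 -0.001 0 0;0.0109 -0.0258 -0.001 0 0;0.0125 -0.0295 -0.001 0 0;0.014 -0.0331 -0.001 0 0;0.0156 -0.0368 -0.001 0 0'; python3 -m handwheel '-0.0078 0.0184 0 0 0;-0.0156 0.0368 0 0 0;-0.0156 0.0368 0 0 0;-0.0156 0.0368 0 0 0'; python3 - <<'E'
from h import *
p,d,K,D,V=grab('wrist','w3');grab('side','s3')
print('s glass',circ('s3',72,73,(600,190),14,'glass'))
for nm,z,r,c0,m in [('plate',50,105,(602,173),'edge'),('ring',50,84,(602,173),'line'),('glass',72,73,(604,185),'glass')]: print(nm,circ('w3',z,r,c0,14,m))
o=ortho(p,K,D,V,50,460,740,40,320,2);cv2.imwrite('pics/w3o.png',o)
E
```

```text
time_s: 5.1
eef_pos: [570.5, 261.0, 60.5]
ee_rot: [-0.362, 2.03, -2.029]
wrist_force: [-0.3, 2.4, 2.5]
width: 0.4
time_s: 5.5
eef_pos: [554.8, 297.4, 60.2]
ee_rot: [-0.363, 2.029, -2.03]
wrist_force: [-0.2, 0.3, 0.3]
width: 0.6
s glass (array([604.58730867, 181.39977937]), np.float64(7.120358467102051))
plate (array([605.7415294 , 173.71262505]), np.float64(16.115659713745117))
ring (array([607.70301899, 173.49337827]), np.float64(16.902292251586914))
glass (array([605.80397493, 180.0377997 ]), np.float64(7.681914806365967))
```

View pics/w3.png

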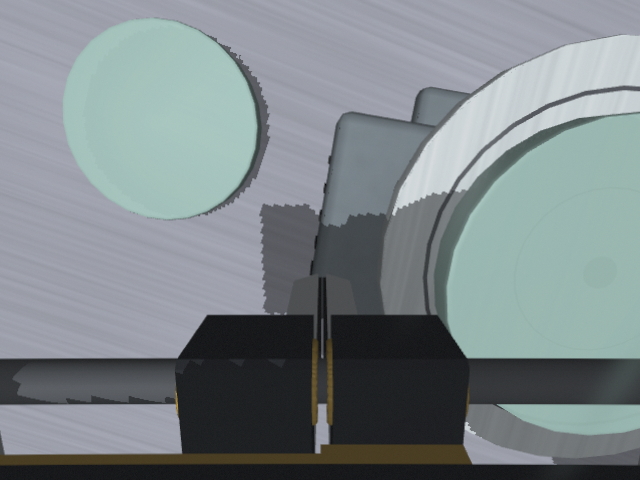

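Wrist: the glass edge at (448,290) now leaves a visible gap to the ring line at (428,290). Roughly 6.6 mm of offset is left. The next outer tap goes slightly past centre.

```bash
python3 -m handwheel '0.0059 -0.0138 0 0 0;0.0113 -0.0267 0 0 0;0.0129 -0.0304 0 0 0;0.0144 -0.0341 0 0 0;0.016 -0.0378 0 0 0;0.0176 -0.0414 0 0 0;0.0191 -0.0451 0 0 0'; python3 -m handwheel '0.011 -0.0267 0 0 0;0 0 0.02 0 0;0 0 0.06 0 0;-0.04 0.04 0.12 0 0;-0.04 0.04 0.12 0 0;-0.04 0.04 0.12 0 0'; python3 - <<'E'
from h import *
p,d,K,D,V=grab('wrist','w4');grab('side','s4');grab('top','t4')
for t in ['s4','w4','t4']:
  for nm,z,r,c0,m in [('plate',50,105,(607,174),'edge'),('ring',50,84,(607,174),'line'),('glass',72,73,(607,174),'glass')]: print(t,nm,circ(t,z,r,c0,12,m))
E
```

```text
time_s: 6.3
eef_pos: [573.8, 253.2, 60.5]
ee_rot: [-0.362, 2.03, -2.028]
wrist_force: [-0.3, 1.2, 0.3]
width: 0.5
time_s: 6.9
eef_pos: [533.1, 296.6, 184.4]
ee_rot: [-0.36, 2.028, -2.022]
wrist_force: [0.4, 1.2, 0.0]
width: 0.2
s4 plate (array([607.60110299, 174.50486789]), np.float64(14.64743423461914))
s4 ring (array([608.78015848, 173.91692995]), np.float64(12.938913345336914))
s4 glass (array([600.90992522, 171.59054527]), np.float64(0.896240234375))
w4 plate (array([607.14164124, 173.31367974]), np.float64(27.174251556396484))
w4 ring (array([607.92936086, 173.60327486]), np.float64(28.97142219543457))
w4 glass (array([614.69529752, 165.24956498]), np.float64(2.6438260078430176))
t4 plate (array([608.05361593, 174.69782355]), np.float64(24.285308837890625))
t4 ring (array([608.09254921, 174.27290422]), np.float64(18.454160690307617))
t4 glass (array([614.20594172, 167.40992007]), np.float64(0.7838243246078491))
```

View pics/w4.png

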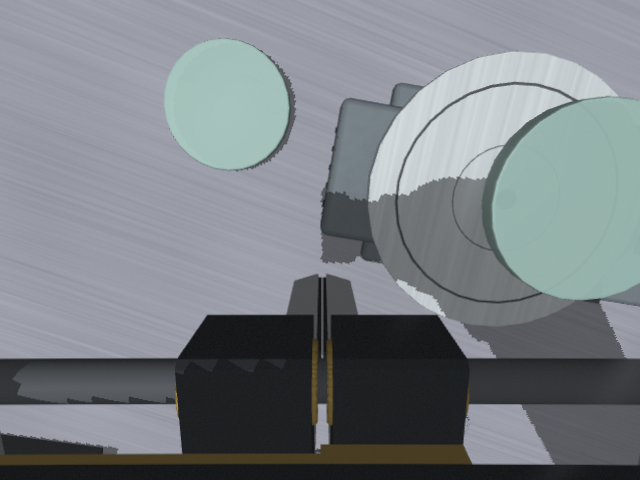

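View pics/s4.png

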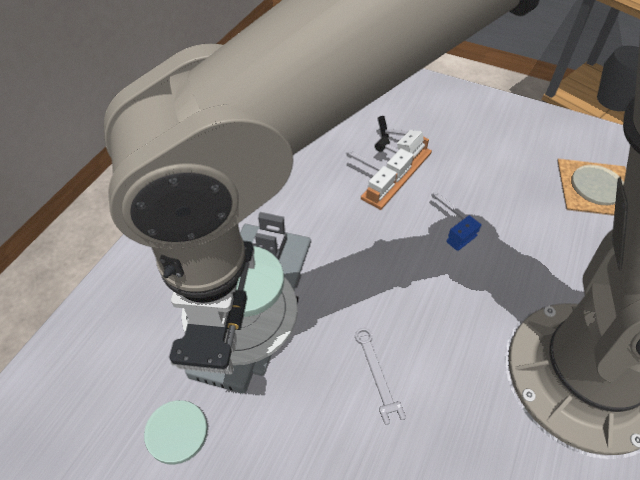

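My error: the retreat row was relative to the new pose, so it pushed the glass on past centre. I'll locate the glass and tap it back from the holder side.

```bash
python3 - <<'E'
from h import *
for t in ['w4','t4','s4']: print(t,circ(t,72,73,(622,135),25,'glass'))
p,d,K,D,V=load('w4')
g=p.astype(int); m=((g[...,1]-g[...,2])>18).astype(np.uint8)
o=ortho(p,K,D,V,72,480,740,0,280,2);cv2.imwrite('pics/w4o.png',o)
p,d,K,D,V=load('t4');cv2.imwrite('pics/t4o.png',ortho(p,K,D,V,72,480,740,-20,280,2))
E
```

```text
w4 (array([626.06863634, 123.63143686]), np.float64(9.99705696105957))
t4 (array([625.11628965, 124.30559093]), np.float64(19.202302932739258))
s4 (array([625.71229533, 124.36829974]), np.float64(6.196514129638672))
```

View pics/t4o.png

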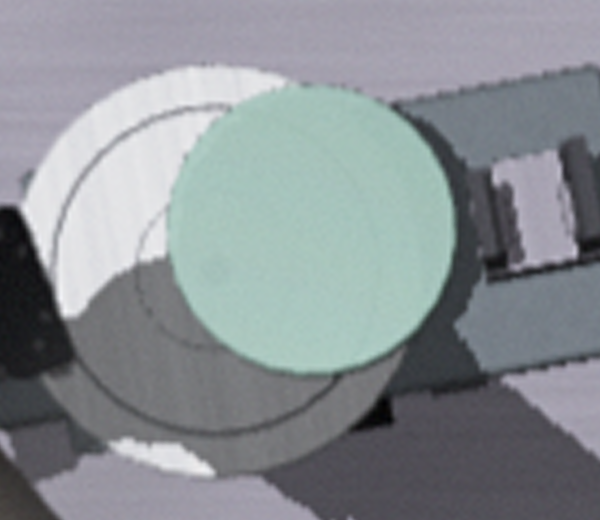

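Rectified top view: the glass centre is now at about (625.5,124.2). It lies flat on the plate and off towards the holder, with a gap to the cheek of about 8 mm. I'll push it back with the open fingers as a cradle on its holder-side rim.

```bash
python3 - <<'E'
from h import *
s=bot.observe();print(s['time_s'],s['eef_pos'].round(1))
E
python3 -m handwheel '0 0 0.01 0.15 1;0 0 0.01 0.3 1;0.02 -0.04 0.01 0.45 1;0.04 -0.09 0.01 0.6 1;0.06 -0.14 0.01 0.75 1;0.08 -0.19 0.01 0.9 1;0.1 -0.247 0.01 1.05 1;0.1 -0.247 0.01 1.2 1;0.1 -0.247 0.01 1.35 1;0.1 -0.247 0.01 1.413 1;0.1 -0.247 0.01 1.413 1;0.1 -0.247 0.01 1.413 1' 20
python3 - <<'E'
from h import *
s=bot.observe();M=R.from_rotvec(s['ee_rot']).as_matrix();print(s['eef_pos'].round(1),'jaw',np.degrees(np.arctan2(M[1,2],M[0,2])),s['width'],s['q'].round(2))
p,d,K,D,V=grab('wrist','w5')
print(circ('w5',72,73,(625,124),15,'glass'),circ('w5',50,84,(607,174),12,'line'),circ('w5',50,105,(607,174),12,'edge'))
print([(np.round(o['at'],1).tolist(),round(o['p'],2)) for n in['holder_seat','holder_mouth'] for o in nets.tip_of(n,'wrist')][:4])
E
```

```text
7.05 [534.2 291.9 179.8]
time_s: 8.25
eef_pos: [633.7, 44.9, 189.4]
ee_rot: [-1.294, 1.069, -1.067]
wrist_force: [-0.8, 0.2, 0.2]
width: 92.3
[633.7  44.9 189.4] jaw 10.91579864328626 92.25048067649556 [ 0.27  0.44 -0.58  1.68  0.26  1.1  -0.2 ]
(array([625.27443902, 123.74085859]), np.float64(13.065692901611328)) (array([607.39790832, 175.00830422]), np.float64(13.443170547485352)) (array([607.21304207, 176.36719988]), np.float64(14.4390230178833))
[([640.1, 14.0, 90.4], 0.94)]
```

View pics/w5.png

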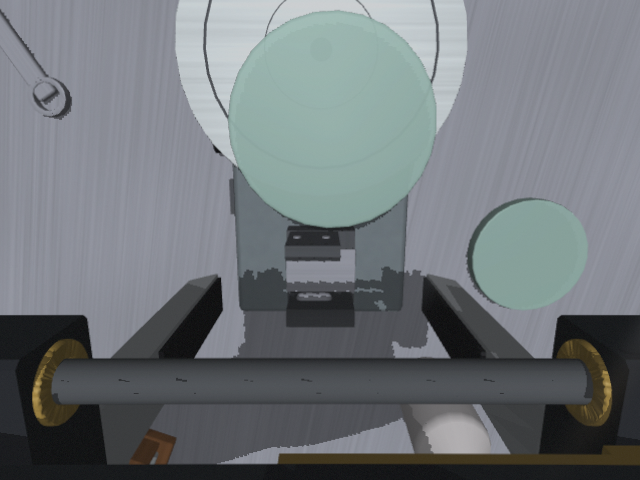

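```bash
python3 -m handwheel '0 0 -0.05 0 1;0 0 -0.1 0 1;0 0 -0.12 0 1;0 0 -0.128 0 1;0 0 -0.128 0 1;0 0 -0.128 0 1'; python3 - <<'E'
from h import *
p,d,K,D,V=grab('wrist','w6')
print(bot.observe()['eef_pos'].round(1))
E
```

```text
time_s: 9.0
eef_pos: [634.9, 46.2, 63.9]
ee_rot: [-1.294, 1.063, -1.065]
wrist_force: [-0.6, 0.1, -0.1]
width: 94.2
[635.   46.1  64.1]
```

View pics/w6.png

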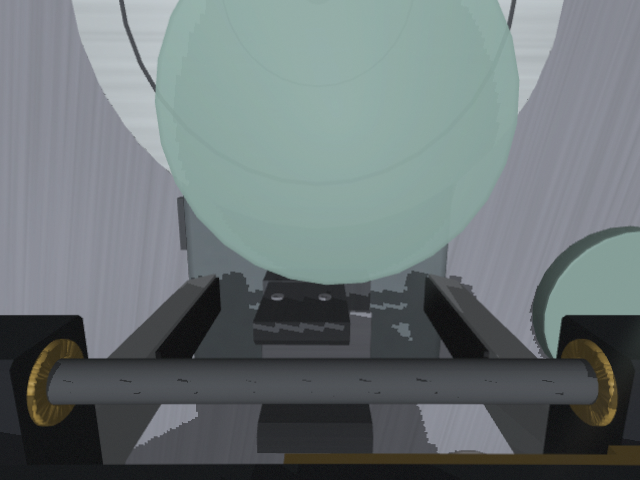

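Wrist: the fingers straddle the holder, tips at (220,280) and (430,280), just behind the glass rim and clear of it. Now the first tap from the holder side, at about 45 mm/s.

```bash
python3 -m handwheel '-0.0011 0.0043 -0.003 0 1;-0.0022 0.0086 -0.003 0 1;-0.0033 0.0129 -0.003 0 1;-0.0043 0.0172 -0.003 0 1;-0.0054 0.0216 -0.003 0 1;-0.0065 0.0259 -0.003 0 1;-0.0076 0.0302 -0.003 0 1;-0.0087 0.0345 -0.003 0 1;-0.0097 0.0388 -0.003 0 1'; python3 - <<'E'
from h import *
p,d,K,D,V=grab('wrist','w7')
print(bot.observe()['eef_pos'].round(1),bot.observe()['wrist_force'])
print(circ('w7',72,73,(616,150),20,'glass'),circ('w7',50,84,(607,174),12,'line'),circ('w7',50,105,(607,174),12,'edge'))
E
```

```text
time_s: 9.95
eef_pos: [624.0, 84.8, 59.4]
ee_rot: [-1.296, 1.065, -1.064]
wrist_force: [0.0, -2.5, 1.8]
width: 94.0
[623.8  85.8  59.4] [ 0.00687298 -0.65797074  1.19209991]
(array([611.5403426 , 147.72790842]), np.float64(9.222089767456055)) (array([608.14833832, 171.39985313]), np.float64(8.843234062194824)) (array([607.27454648, 175.70889226]), np.float64(15.42370891571045))
```

View pics/w7.png

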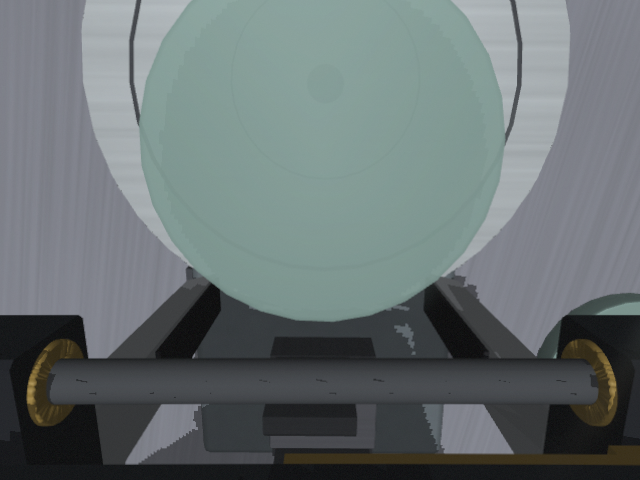

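Wrist: the glass sits in the cradle, symmetric between the fingertips at (195,280) and (440,280), about 27 mm short of centre. I'll continue gently.

```bash
python3 -m handwheel '-0.0007 0.0045 0.0015 0 1;-0.0013 0.009 0.0015 0 1;-0.002 0.0135 0.0015 0 1;-0.0026 0.018 0.0015 0 1;-0.0031 0.0215 0.0015 0 1;-0.0035 0.024 0.0015 0 1;-0.0037 0.0253 0.0015 0 1;-0.0037 0.0253 0.0015 0 1'; python3 -m handwheel '0.002 -0.01 0 0 1;0.005 -0.025 0 0 1;0.005 -0.025 0.03 0 1;0.01 -0.05 0.08 0 1;0.02 -0.1 0.12 0 1;0.025 -0.13 0.13 0 1;0.025 -0.13 0.13 0 1;0.025 -0.13 0.13 0 1'; python3 - <<'E'
from h import *
grab('wrist','w8');grab('side','s8');grab('top','t8')
print(bot.observe()['eef_pos'].round(1))
for t in ['w8','s8','t8']:
  for nm,z,r,c0,m in [('plate',50,105,(607,174),'edge'),('ring',50,84,(607,174),'line'),('glass',72,73,(607,174),'glass')]: print(t,nm,circ(t,z,r,c0,12,m))
E
```

```text
time_s: 10.8
eef_pos: [620.5, 110.2, 61.0]
ee_rot: [-1.295, 1.064, -1.064]
wrist_force: [-0.7, -0.5, -0.2]
width: 94.0
time_s: 11.6
eef_pos: [645.9, -23.2, 191.4]
ee_rot: [-1.293, 1.066, -1.068]
wrist_force: [-0.8, 1.0, -0.1]
width: 94.0
[645.  -19.5 190.3]
w8 plate (array([607.03285216, 176.5664879 ]), np.float64(22.20401954650879))
w8 ring (array([607.22994232, 175.42762756]), np.float64(21.06229591369629))
w8 glass (array([607.72889736, 172.80891026]), np.float64(5.1450114250183105))
s8 plate (array([607.2254464 , 174.39747227]), np.float64(49.49620056152344))
s8 ring (array([607.95529235, 173.61686989]), np.float64(36.911888122558594))
s8 glass (array([607.25646873, 172.14965081]), np.float64(12.92884635925293))
t8 plate (array([607.72742203, 174.52499487]), np.float64(51.91444778442383))
t8 ring (array([608.13279166, 175.26773019]), np.float64(29.554584503173828))
t8 glass (array([607.81931083, 171.9754995 ]), np.float64(18.054372787475586))
```

View pics/w8.png

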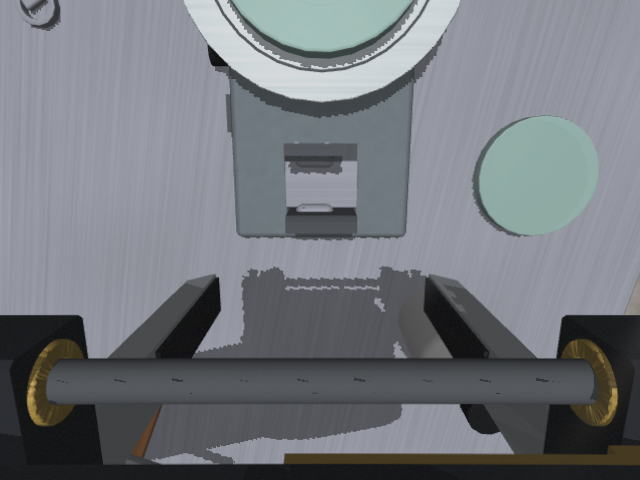

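View pics/s8.png

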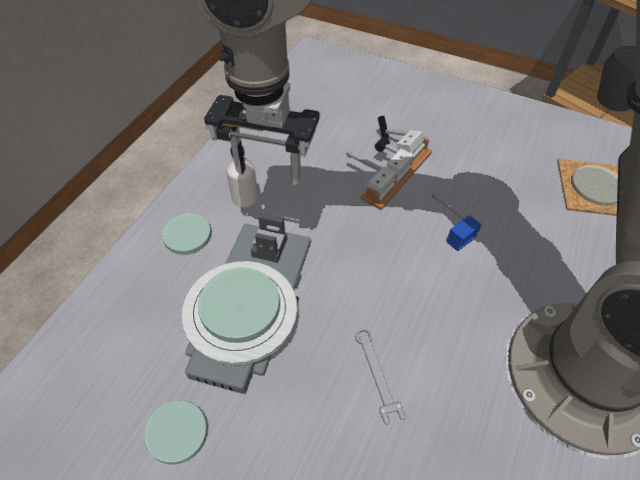

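Side: the glass lies almost concentric in the ring, about 2.3 mm short on the holder side. One more slow cradle tap.

```bash
python3 -m handwheel '-0.01 0.04 0 0 1;-0.018 0.09 0 0 1;-0.0228 0.118 -0.03 0 1;-0.0228 0.118 -0.08 0 1;-0.0228 0.118 -0.12 0 1;-0.0228 0.118 -0.129 0 1;-0.0228 0.118 -0.129 0 1;-0.0235 0.122 -0.129 0 1;-0.024 0.125 -0.129 0 1;-0.0244 0.127 -0.129 0 1;-0.0248 0.129 -0.129 0 1;-0.025 0.1305 -0.129 0 1;-0.0252 0.1318 -0.129 0 1;-0.0252 0.1318 -0.129 0 1'; python3 -m handwheel '0.002 -0.01 0 0 1;0.005 -0.025 0 0 1;0.005 -0.025 0.03 0 1;0.01 -0.05 0.08 0 1;0.015 -0.1 0.12 0 1;0.0 -0.15 0.13 -0.15 1;0.0 -0.15 0.13 -0.3 1;0.0 -0.15 0.13 -0.3 1'; python3 - <<'E'
from h import *
grab('side','s9');grab('top','t9')
print(bot.observe()['eef_pos'].round(1))
for t in ['s9','t9']:
  for nm,z,r,c0,m in [('plate',50,105,(607,174),'edge'),('ring',50,84,(607,174),'line'),('glass',72,73,(607,174),'glass')]: print(t,nm,circ(t,z,r,c0,12,m))
p,d,K,D,V=load('s9');a=cv2.resize(p[250:380,170:310],None,fx=3,fy=3,interpolation=2)
p,d,K,D,V=load('t9');b=cv2.resize(p[160:290,170:310],None,fx=3,fy=3,interpolation=2);cv2.imwrite('pics/c9.png',np.hstack([a,b])[:, :800])
E
```

```text
time_s: 13.15
eef_pos: [620.5, 111.5, 62.1]
ee_rot: [-1.295, 1.064, -1.065]
wrist_force: [-0.1, -1.4, 2.3]
width: 94.0
time_s: 13.95
eef_pos: [620.4, -43.9, 193.1]
ee_rot: [-1.152, 1.292, -1.296]
wrist_force: [-0.7, 0.4, -0.4]
width: 94.0
[620.3 -39.3 192. ]
s9 plate (array([607.22553358, 174.36823516]), np.float64(49.300682067871094))
s9 ring (array([607.95524856, 173.62720848]), np.float64(37.408573150634766))
s9 glass (array([607.24308594, 173.28809049]), np.float64(12.597881317138672))
t9 plate (array([607.70107747, 174.5597603 ]), np.float64(51.96855545043945))
t9 ring (array([608.14811197, 175.3206174 ]), np.float64(32.17571258544922))
t9 glass (array([607.8993432 , 173.05572502]), np.float64(17.8980712890625))
```

View pics/c9.png

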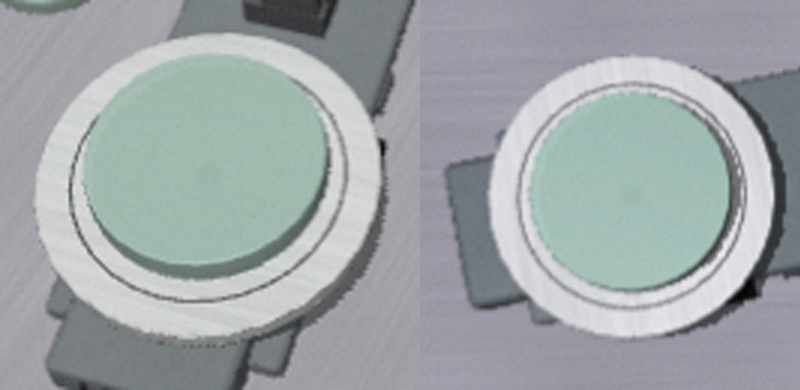

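Crops: the glass is even inside the outer ring in both views, with about 1.2 mm residual. Next, the cutting head: I hover over the rack to confirm and measure.

```bash
python3 -m handwheel '-0.03 -0.04 0 -0.06 1;-0.06 -0.08 0 -0.06 1;-0.09 -0.12 0 -0.06 1;-0.1255 -0.16 0 -0.06 1;-0.1255 -0.195 -0.02 -0.06 1;-0.1255 -0.195 -0.032 -0.06 1;-0.1255 -0.195 -0.032 -0.06 1;-0.1255 -0.195 -0.032 -0.06 1'; python3 - <<'E'
from h import *
s=bot.observe();M=R.from_rotvec(s['ee_rot']).as_matrix();print(s['eef_pos'].round(1),'jaw',np.degrees(np.arctan2(M[1,2],M[0,2])),s['q'].round(2))
p,d,K,D,V=grab('wrist','w10')
for n in['cutting_head','head_top','cutter_tip']: print(n,[(np.round(o['at'],1).tolist(),round(o['p'],2)) for o in nets.tip_of(n,'wrist')][:4])
o=ortho(p,K,D,V,56,440,620,-340,-190,4);cv2.imwrite('pics/w10o.png',o)
E
```

```text
time_s: 14.85
eef_pos: [495.5, -231.5, 159.7]
ee_rot: [-1.128, 1.328, -1.326]
wrist_force: [0.7, 0.2, -0.2]
width: 93.7
[ 495.5 -231.5  159.7] jaw -9.25754442201496 [ 0.69  0.3  -0.44  1.92  0.15  0.96  0.02]
cutting_head [([491.2, -236.5, 12.2], 0.58), ([292.0, -194.8, 5.1], 0.57)]
head_top [([493.1, -239.7, 13.3], 0.75), ([496.7, -240.8, 56.4], 0.62), ([292.5, -192.8, 43.8], 0.57)]
cutter_tip [([373.7, -253.5, 28.1], 0.89)]
```

View pics/w10.png

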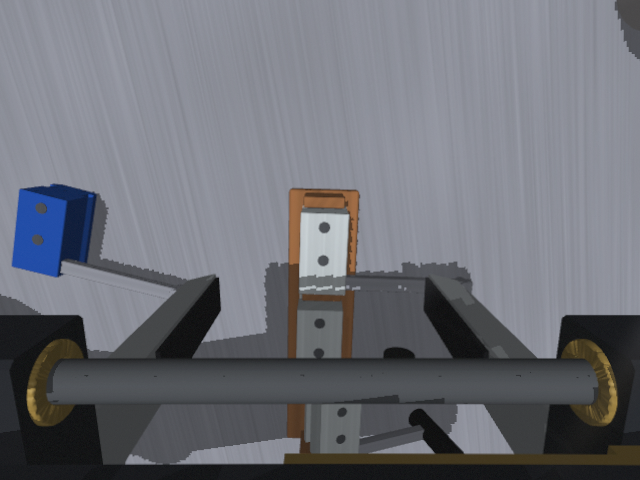

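View pics/w10o.png

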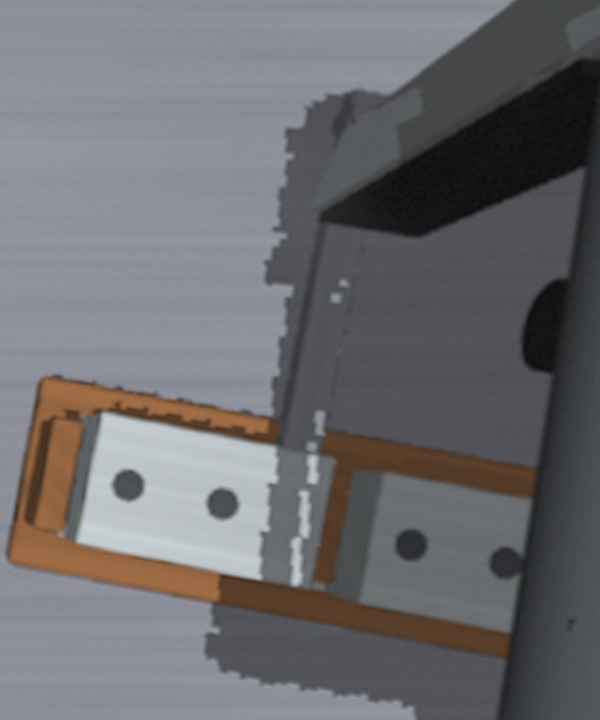

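Candidates in the wrist picture: blue head at (50,230), a decoy. Cutting head at (325,250), bare long arm to (430,285). Roller head at (320,330) and pen head at (340,430). The cutting head is the top one in the rack (silver, long arm, no barrel or roller), with its block centre at (494.9,-241.5) and yaw about -101.2°. Descending.

```bash
python3 -m handwheel '0.0006 -0.0041 0 -0.034 0.75;0.0006 -0.0041 -0.04 -0.034 0.75;0.0006 -0.0041 -0.08 -0.034 0.75;0.0006 -0.0041 -0.105 -0.034 0.75;0.0006 -0.0041 -0.118 -0.034 0.75;0.0006 -0.0041 -0.124 -0.034 0.75;0.0006 -0.0041 -0.124 -0.034 0.75;0.0006 -0.0041 -0.124 -0.034 0.75' 25; python3 - <<'E'
from h import *
p,d,K,D,V=grab('wrist','w11');p,d,K,D,V=grab('side','s11');cv2.imwrite('pics/s11c.png',cv2.resize(p[80:230,300:460],None,fx=4,fy=4,interpolation=2))
s=bot.observe();M=R.from_rotvec(s['ee_rot']).as_matrix();print(s['eef_pos'].round(1),'jaw',np.degrees(np.arctan2(M[1,2],M[0,2])),s['wrist_force'])
E
```

```text
time_s: 15.85
eef_pos: [496.2, -237.7, 37.1]
ee_rot: [-1.108, 1.353, -1.356]
wrist_force: [-0.3, -0.1, -0.0]
width: 70.4
[ 496.2 -237.7   37.1] jaw -11.422480752510063 [ 0.17811547 -0.00848096 -1.0128948 ]
```

View pics/w11.png

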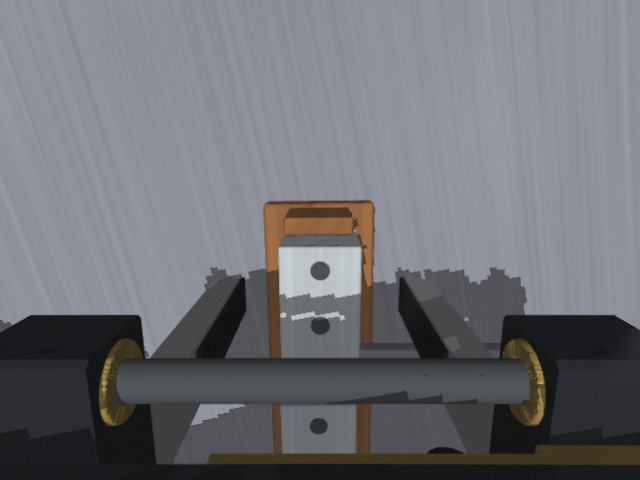

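View pics/s11c.png

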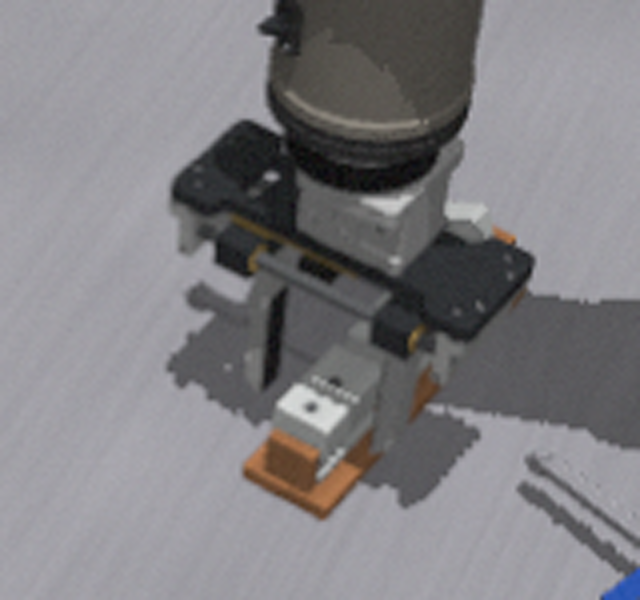

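Wrist: block centred between the open fingers, arm at (385,350) behind the right finger. Close and lift.

```bash
python3 -m handwheel '0 0 0 0 0;0 0 0 0 0;0 0 0 0 0;0 0 0 0 0;0 0 0 0 0;0 0 0 0 0' 35; python3 -m handwheel '0 0 0.01 0 0;0 0 0.03 0 0;0 0 0.06 0 0;0 0 0.1 0 0;0 0 0.15 0 0;0 0 0.16 0 0;0 0 0.16 0 0'; python3 - <<'E'
from h import *
p,d,K,D,V=grab('wrist','w12');p,d,K,D,V=grab('side','s12');cv2.imwrite('pics/s12c.png',cv2.resize(p[20:230,290:460],None,fx=3.5,fy=2.8,interpolation=2))
s=bot.observe();M=R.from_rotvec(s['ee_rot']).as_matrix();print(s['eef_pos'].round(1),'jaw',np.degrees(np.arctan2(M[1,2],M[0,2])),s['wrist_force'],s['torque'])
E
```

```text
time_s: 16.55
eef_pos: [495.5, -237.4, 36.0]
ee_rot: [-1.108, 1.354, -1.354]
wrist_force: [0.1, 0.4, 1.3]
width: 33.6
time_s: 17.25
eef_pos: [496.3, -237.8, 198.1]
ee_rot: [-1.107, 1.351, -1.357]
wrist_force: [0.3, -0.3, -3.1]
width: 33.8
[ 494.7 -237.3  195. ] jaw -11.410150204232522 [-0.60592818  0.22022634 -3.05481327] [-0.03371836 -0.0049615   0.03236912]
```

View pics/w12.png

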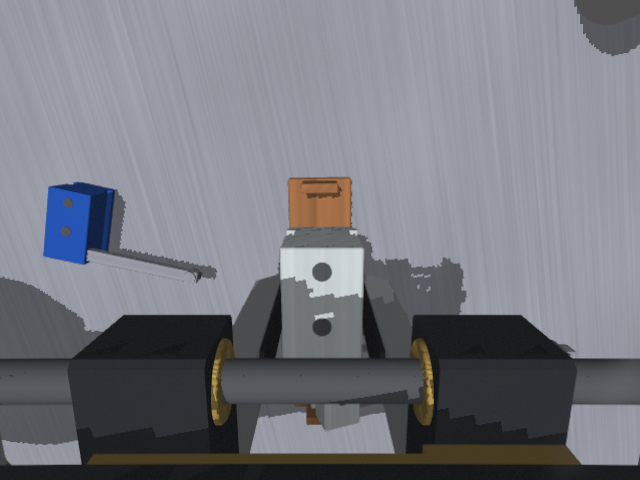

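View pics/s12c.png

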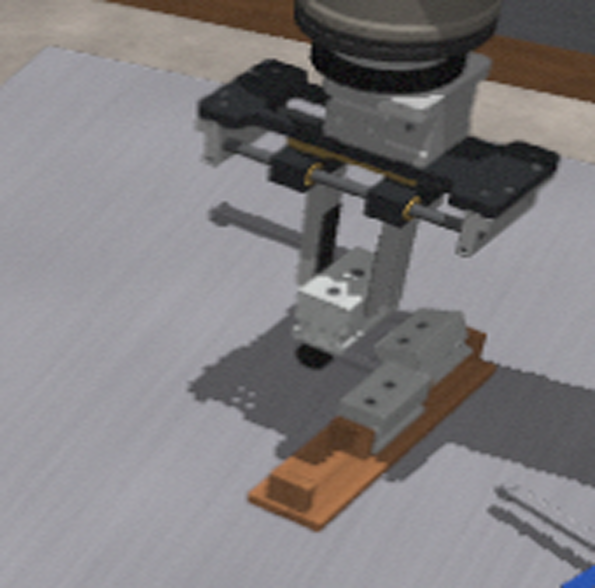

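```bash
python3 - <<'E'
from h import *
p,d,K,D,V=load('w12'); s=bot.observe(); M=R.from_rotvec(s['ee_rot']).as_matrix()
uv=[(281,248),(363,248),(321.5,272),(321.5,327)]
for z in (214,215,216,):
    P=back(uv,z,K,D,V); L=(P-s['eef_pos'])@M; print(z,L.round(1).tolist())
print(d[255:262,300:340].mean(), d[300,340])
def pt(u,v):
    n=cv2.undistortPoints(np.array([[[u,v]]],float),K,D)[0,0]; c=np.array([n[0],n[1],1])*d[int(v),int(u)]
    return (V[:3,:3].T@(c-V[:3,3])).round(1)
print(pt(300,260),pt(340,260),pt(300,300),pt(340,310))
E
python3 - <<'E'
from h import *
# same for rack view w10 & w11 end edge
for t,z in (('w11',56),):
    p,d,K,D,V=load(t);print(back([(279,248),(361,248)],z,K,D,V).round(1))
E
```

```text
214 [[-24.4, -19.0, -14.7], [-24.4, -19.0, 18.7], [-14.2, -19.0, 1.8], [10.4, -19.0, 1.8]]
215 [[-24.7, -20.0, -14.6], [-24.7, -20.0, 18.6], [-14.5, -20.0, 1.8], [9.9, -20.0, 1.8]]
216 [[-24.9, -21.0, -14.5], [-25.0, -21.0, 18.5], [-14.8, -21.0, 1.8], [9.5, -21.0, 1.8]]
165.01248 168.59917
[ 492.  -216.   217.3] [ 507.8 -219.1  217.6] [ 488.6 -232.4  218.4] [ 503.8 -240.2  217.7]
[[ 484.8 -209.5   56. ]
 [ 517.  -216.    56. ]]
```

```bash
python3 - <<'E'
from h import *
ims=[]
for t in ['t9','s9','w8','w5']:
    p,d,K,D,V=load(t); o=ortho(p,K,D,V,90,600,680,-30,60,4)
    th=.195;c=np.array([607.5,174.5])+165*np.array([np.sin(th),-np.cos(th)])
    ex=np.array([np.cos(th),np.sin(th)]);ey=np.array([-np.sin(th),np.cos(th)])
    for x0,x1,y0,y1 in [(-25,25,-30.5,-18.5),(-25,14,18.5,30.5)]:
        q=[c+a*ex+b*ey for a,b in [(x0,y0),(x1,y0),(x1,y1),(x0,y1)]]
        cv2.polylines(o,[np.array([[(60-y)*4,(680-x)*4] for x,y in q]).round().astype(int)],True,(0,0,255),1)
    ims.append(o)
cv2.imwrite('pics/hold.png',np.vstack([np.hstack(ims[:2]),np.hstack(ims[2:])])[:640])
print(c,ims[0].shape)
E
```

```text
[639.47147827  12.62713452] (320, 360, 3)
```

View pics/hold.png

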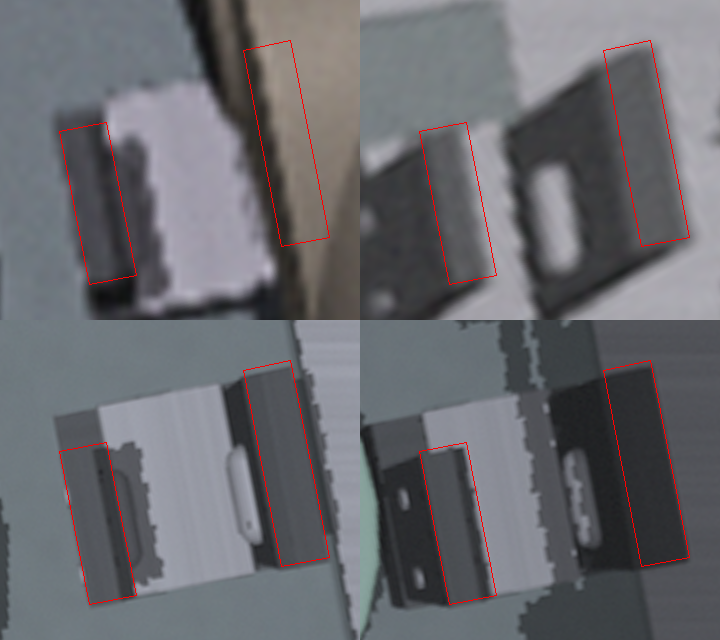

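Overlay: the drawn cheek outlines coincide with the real cheeks, so the holder is at (639.5,12.8), yaw 0.195 rad. Carry the head there and turn it.

```bash
python3 -m handwheel '0 0 0.02 0.14 0;0 0.02 0.02 0.28 0;0.01 0.04 0.02 0.42 0;0.02 0.06 0.02 0.56 0;0.04 0.09 0.02 0.7 0;0.06 0.12 0.02 0.84 0;0.08 0.15 0.02 0.98 0;0.1 0.18 0.02 1.12 0;0.12 0.21 0.02 1.26 0;0.14 0.23 0.02 1.4 0;0.1402 0.2492 0.02 1.54 0;0.1402 0.2492 0.02 1.68 0;0.1402 0.2492 0.02 1.82 0;0.1402 0.2492 0.02 1.965 0;0.1402 0.2492 0 1.965 0;0.1402 0.2492 -0.03 1.965 0;0.1402 0.2492 -0.05 1.965 0;0.1402 0.2492 -0.05 1.965 0;0.1402 0.2492 -0.05 1.965 0'; python3 - <<'E'
from h import *
p,d,K,D,V=grab('side','s13');cv2.imwrite('pics/s13c.png',cv2.resize(p[120:380,150:350],None,fx=3,fy=2.3,interpolation=2))
p,d,K,D,V=grab('wrist','w13')
s=bot.observe();M=R.from_rotvec(s['ee_rot']).as_matrix();print(s['eef_pos'].round(2),'jaw',np.degrees(np.arctan2(M[1,2],M[0,2])),s['wrist_force'],s['q'].round(2))
E
```

```text
time_s: 19.25
eef_pos: [635.0, 12.1, 145.0]
ee_rot: [-1.564, -0.152, 0.155]
wrist_force: [0.1, -0.7, -1.7]
width: 33.9
[635.97  12.15 146.56] jaw 101.1918338491339 [ 0.31970581  0.2943953  -2.62917516] [ 0.49  0.55 -0.83  1.71  0.45  1.08  1.28]
```

View pics/s13c.png

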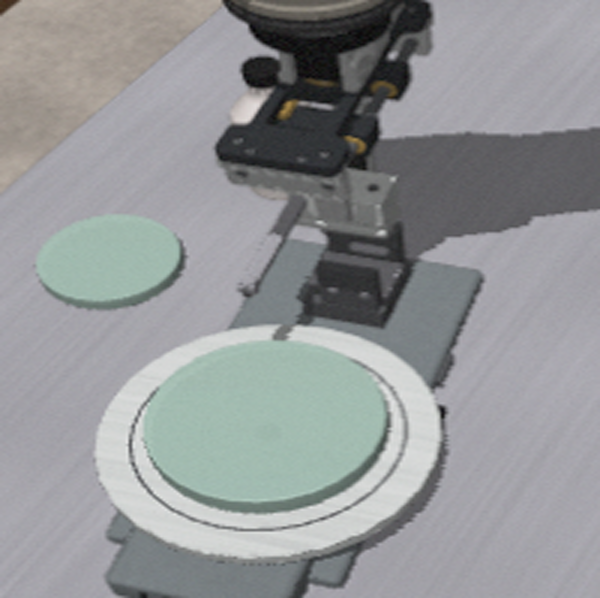

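View pics/w13.png

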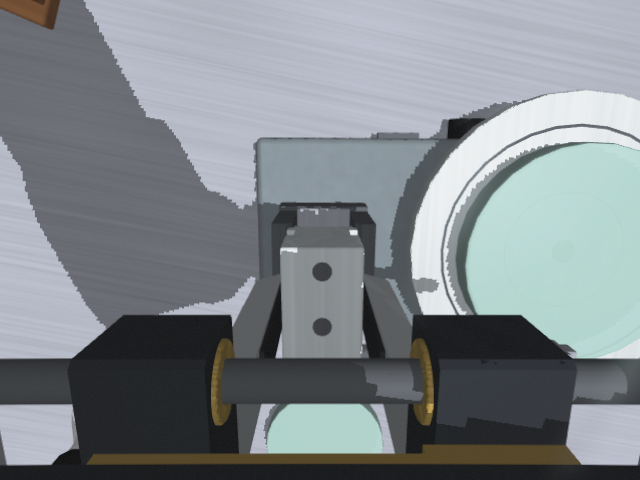

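Side and wrist: block above the channel, aligned with the cheeks, arm over the plate. Lower in steps.

```bash
python3 -m handwheel '-0.0005 -0.0002 -0.015 0 0;-0.0005 -0.0002 -0.025 0 0;-0.0005 -0.0002 -0.032 0 0;-0.0005 -0.0002 -0.037 0 0;-0.0005 -0.0002 -0.037 0 0'; python3 -m handwheel '0 0 -0.005 0 0;0 0 -0.009 0 0;0 0 -0.012 0 0;0 0 -0.012 0 0'; python3 - <<'E'
from h import *
p,d,K,D,V=grab('side','s14');cv2.imwrite('pics/s14c.png',cv2.resize(p[180:300,200:330],None,fx=5,fy=5,interpolation=2))
s=bot.observe();print(s['eef_pos'].round(2),s['wrist_force'],s['torque'])
E
```

```text
time_s: 19.85
eef_pos: [634.8, 11.6, 108.1]
ee_rot: [-1.565, -0.152, 0.154]
wrist_force: [-0.2, 0.9, -1.9]
width: 33.1
time_s: 20.25
eef_pos: [634.9, 11.6, 96.5]
ee_rot: [-1.565, -0.153, 0.154]
wrist_force: [-0.0, -0.7, -1.9]
width: 33.7
[635.05  11.59  96.81] [ 0.22667123 -0.28692317 -1.79262871] [ 0.0445745  -0.08657166  0.00931722]
```

View pics/s14c.png

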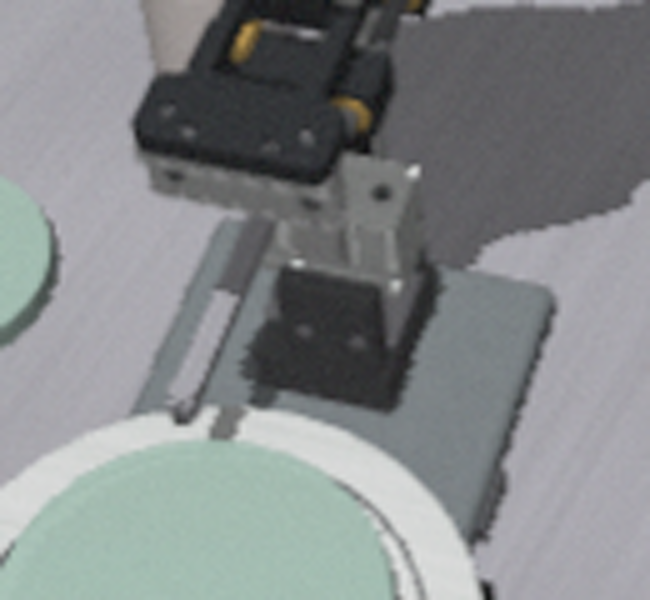

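```bash
python3 -m handwheel '0 0.0002 -0.002 0 0;0 0.0002 -0.004 0 0;0 0.0002 -0.005 0 0;0 0.0002 -0.005 0 0'; python3 -m handwheel '0 0 0 0 0.4;0 0 0 0 0.5;0 0 0 0 0.5;0 0 0 0 0.5;0 0 0 0 0.5'; python3 - <<'E'
from h import *
p,d,K,D,V=grab('side','s15');cv2.imwrite('pics/s15c.png',cv2.resize(p[180:300,200:330],None,fx=5,fy=5,interpolation=2))
grab('wrist','w15')
s=bot.observe();print(s['eef_pos'].round(2),s['wrist_force'],s['torque'])
E
```

```text
time_s: 20.7
eef_pos: [635.1, 11.8, 91.8]
ee_rot: [-1.565, -0.153, 0.153]
wrist_force: [-0.2, -0.7, -1.9]
width: 33.7
time_s: 21.2
eef_pos: [635.2, 11.8, 92.1]
ee_rot: [-1.565, -0.153, 0.153]
wrist_force: [0.2, 0.3, -0.2]
width: 47.4
[635.18  11.81  92.02] [-0.12466769  0.45365312 -0.12883968] [ 0.02952975 -0.15585293 -0.02769334]
```

View pics/s15c.png

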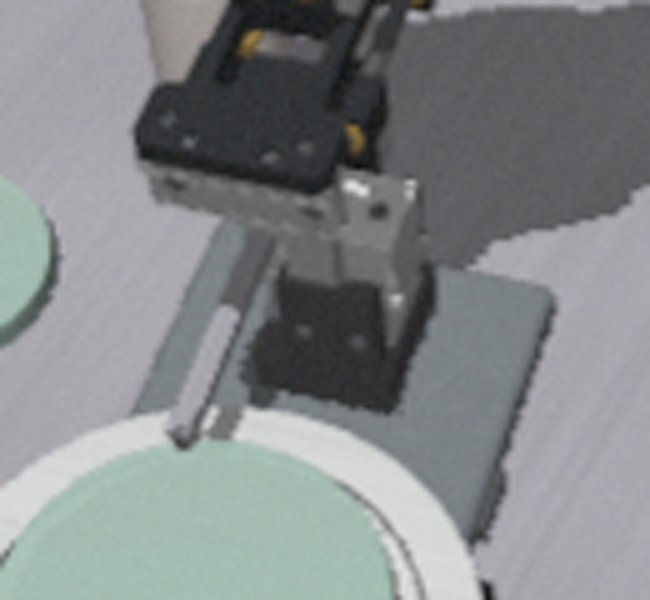

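View pics/w15.png

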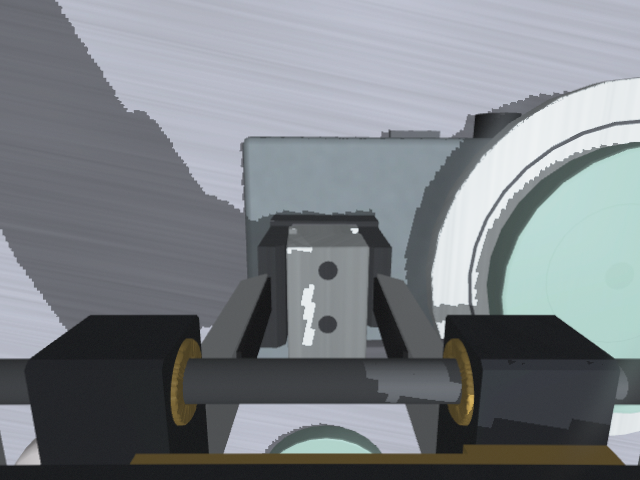

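Side and wrist: the head stands upright in the channel, arm over the glass edge at (185,435) in the crop; fingers released. Now raise, shut, centre over the block and press.

```bash
python3 -m handwheel '0 0 0.02 0 0.5;0 0 0.04 0 0.3;0.0045 0.0009 0.04 0 0;0.0045 0.0009 0.04 0 0;0.0045 0.0009 0.04 0 0;0.0045 0.0009 0.04 0 0;0.0045 0.0009 0.03 0 0;0.0045 0.0009 0.023 0 0;0.0045 0.0009 0.023 0 0' 25; python3 - <<'E'
from h import *
p,d,K,D,V=grab('side','s16');cv2.imwrite('pics/s16c.png',cv2.resize(p[180:300,200:330],None,fx=5,fy=5,interpolation=2))
s=bot.observe();print(s['eef_pos'].round(2),s['wrist_force'],s['width'])
print(circ('s16',72,73,(607,174),12,'glass'))
E
```

```text
time_s: 22.2
eef_pos: [638.8, 12.6, 113.2]
ee_rot: [-1.565, -0.152, 0.155]
wrist_force: [0.3, -0.6, 0.5]
width: 0.3
[639.11  12.74 113.97] [-0.99541144  0.36019805 -0.48280583] 0.20525211559423082
(array([607.3680064 , 173.22782084]), np.float64(12.819731712341309))
```

View pics/s16c.png

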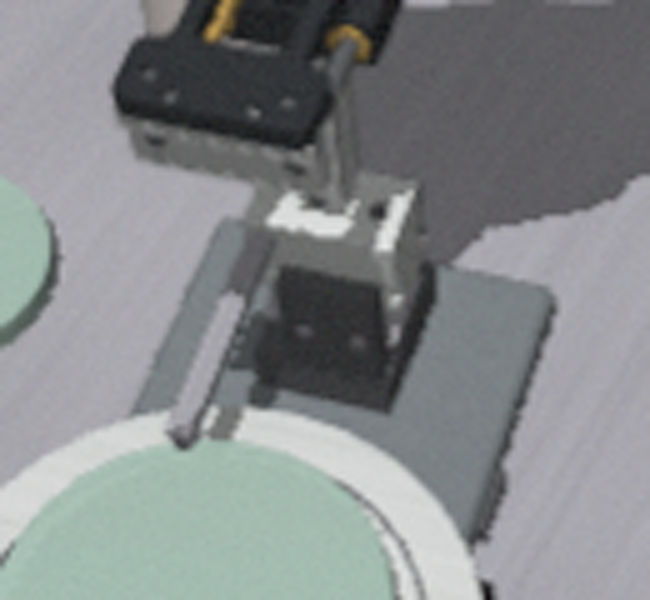

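```bash
python3 -m handwheel '0 0 -0.002 0 0;0 0 -0.004 0 0;0 0 -0.006 0 0'; python3 -m handwheel '0 0 -0.001 0 0;0 0 -0.002 0 0';  python3 -m handwheel '0 0 -0.001 0 0;0 0 -0.002 0 0'
```

```text
time_s: 22.55
eef_pos: [639.7, 12.7, 109.0]
ee_rot: [-1.565, -0.153, 0.153]
wrist_force: [-0.4, -0.9, 9.0]
width: 0.6
time_s: 22.75
eef_pos: [640.5, 12.7, 107.9]
ee_rot: [-1.566, -0.154, 0.152]
wrist_force: [-1.4, -1.3, 12.3]
width: 0.4
time_s: 22.95
eef_pos: [640.7, 13.4, 106.2]
ee_rot: [-1.565, -0.155, 0.151]
wrist_force: [-1.2, 2.6, 11.7]
width: 0.2
```

```bash
python3 -m handwheel '0 0 -0.001 0 0;0 0 -0.002 0 0;0 0 -0.003 0 0'; python3 -m handwheel '0 0 -0.001 0 0;0 0 -0.002 0 0'
```

```text
time_s: 23.25
eef_pos: [640.3, 13.6, 102.8]
ee_rot: [-1.565, -0.155, 0.152]
wrist_force: [0.7, 0.8, 3.3]
width: 0.6
time_s: 23.45
eef_pos: [639.8, 12.7, 100.0]
ee_rot: [-1.566, -0.153, 0.153]
wrist_force: [0.6, 0.3, 1.8]
width: 0.2
```

```bash
python3 -m handwheel '0 0 -0.001 0 0;0 0 -0.002 0 0'; python3 -m handwheel '0 0 -0.001 0 0;0 0 -0.001 0 0'
```

```text
time_s: 23.65
eef_pos: [639.4, 12.6, 97.6]
ee_rot: [-1.566, -0.153, 0.154]
wrist_force: [-0.2, 0.3, 0.6]
width: 0.4
time_s: 23.85
eef_pos: [639.4, 12.7, 96.7]
ee_rot: [-1.565, -0.153, 0.154]
wrist_force: [0.2, 0.7, -0.8]
width: 0.5
```

Resistance peaked at about 12 N and vanished, and there is no contact at 96.7 mm, which is consistent with a snap. I retreat and check.

```bash
python3 -m handwheel '0 0 0.03 0 0;0 0 0.07 0 0;0 -0.03 0.11 0 0;-0.05 -0.08 0.11 0 0;-0.1 -0.13 0.11 0 0;-0.15 -0.17 0.11 0 0;-0.15 -0.17 0.11 0 0;-0.15 -0.17 0.11 0 0'; python3 - <<'E'
from h import *
grab('top','t17');p,d,K,D,V=grab('side','s17');cv2.imwrite('pics/s17c.png',cv2.resize(p[180:300,200:330],None,fx=5,fy=5,interpolation=2))
for t in ['t17','s17']:
  for nm,z,r,c0,m in [('plate',50,105,(607,174),'edge'),('ring',50,84,(607,174),'line'),('glass',72,73,(607,174),'glass')]: print(t,nm,circ(t,z,r,c0,8,m))
for n in['cutting_head','head_top','cutter_tip','bottle','pen_head','roller_head']:
  for c in['top','side']: print(n,c,[(np.round(o['at'],1).tolist(),round(o['p'],2)) for o in nets.tip_of(n,c)][:3])
# expected seated overlay
th=.195;c=np.array([639.5,12.8]);ex=np.array([np.cos(th),np.sin(th)]);ey=np.array([-np.sin(th),np.cos(th)])
for t in['t17','s17']:
  p,d,K,D,V=load(t);q=p.copy()
  big=cv2.resize(p,None,fx=5,fy=5,interpolation=2)
  def dr(loc,z,col):
    P=[list(c+a*ex+b*ey)+[z] for a,b in loc]; uv=proj(P,K,D,V); cv2.polylines(big,[((uv+.5)*5).round().astype(int)],True,col,1); return uv
  uv=dr([(-30,-17),(30,-17),(30,17),(-30,17)],94,(0,0,255)); dr([(-30,-17),(30,-17),(30,17),(-30,17)],98,(255,0,0))
  dr([(17,17),(27,17),(27,110),(17,110)],91,(0,0,255))
  m=(uv.mean(0)*5).astype(int); cv2.imwrite(f'pics/{t}ov.png',big[max(0,m[1]-280):m[1]+300,max(0,m[0]-390):m[0]+390])
  C=V[:3,:3]@np.array([c[0],c[1],94])+V[:3,3]; uvc=uv.mean(0).astype(int); print(t,'depth',d[uvc[1]-1:uvc[1]+2,uvc[0]-1:uvc[0]+2].round(1).tolist(),'expected seated',C[2])
print(bot.observe()['time_s'])
E
```

```text
time_s: 24.65
eef_pos: [485.3, -162.2, 206.6]
ee_rot: [-1.568, -0.146, 0.15]
wrist_force: [0.0, 0.1, -0.1]
width: 0.7
t17 plate (array([607.6798154 , 174.65012338]), np.float64(50.26093673706055))
t17 ring (array([608.17990767, 175.21000491]), np.float64(30.871435165405273))
t17 glass (array([608.00863845, 173.08493286]), np.float64(16.755428314208984))
s17 plate (array([607.25701105, 174.36828783]), np.float64(46.2204475402832))
s17 ring (array([607.9768929 , 173.57000912]), np.float64(36.92169189453125))
s17 glass (array([607.38143619, 173.05387766]), np.float64(11.737488746643066))
cutting_head top [([635.7, 12.8, 48.0], 0.56), ([293.4, -192.0, -1.8], 0.54)]
cutting_head side [([635.5, 11.5, 48.9], 0.86), ([292.6, -196.2, 0.9], 0.62)]
head_top top [([296.3, -191.3, 42.3], 0.72), ([636.5, 11.4, 48.3], 0.72), ([634.6, 11.8, 91.6], 0.59)]
head_top side [([636.2, 12.2, 99.7], 0.9), ([289.4, -193.9, 43.1], 0.89)]
cutter_tip top [([645.2, 120.0, 75.9], 0.85)]
cutter_tip side [([638.9, 117.1, 73.3], 0.9), ([378.1, -257.2, 26.6], 0.79), ([609.5, 175.9, 50.0], 0.18)]
bottle top [([766.0, -97.6, 0.7], 0.83)]
bottle side []
pen_head top [([473.2, -381.4, 16.9], 0.9)]
pen_head side [([469.8, -386.1, 17.1], 0.68)]
roller_head top []
roller_head side [([484.1, -308.7, 12.4], 0.82)]
t17 depth [[1305.699951171875, 1306.5, 1305.300048828125], [1301.199951171875, 1301.300048828125, 1300.0999755859375], [1299.699951171875, 1299.4000244140625, 1301.800048828125]] expected seated 1303.5715097886023
s17 depth [[992.0999755859375, 991.9000244140625, 996.7999877929688], [991.2999877929688, 990.5999755859375, 994.2999877929688], [991.2999877929688, 989.9000244140625, 990.7000122070312]] expected seated 994.0210196016537
25.35
```

View pics/s17ov.png

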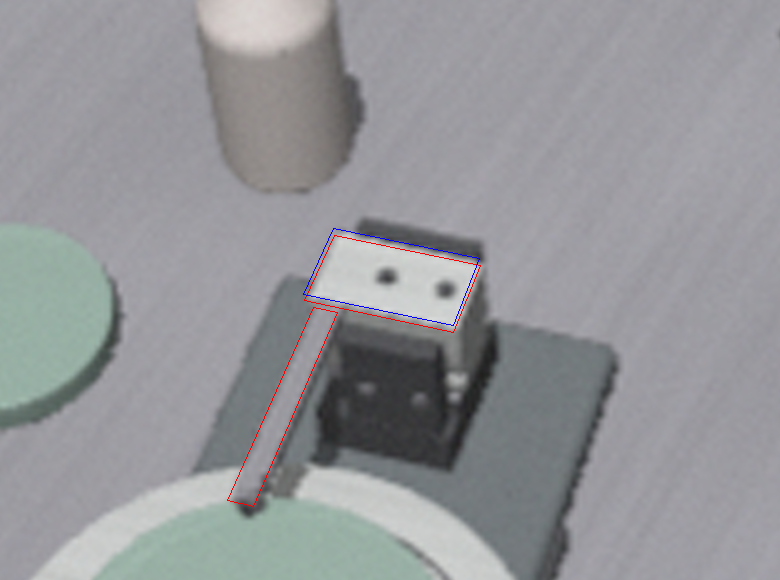

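View pics/t17ov.png

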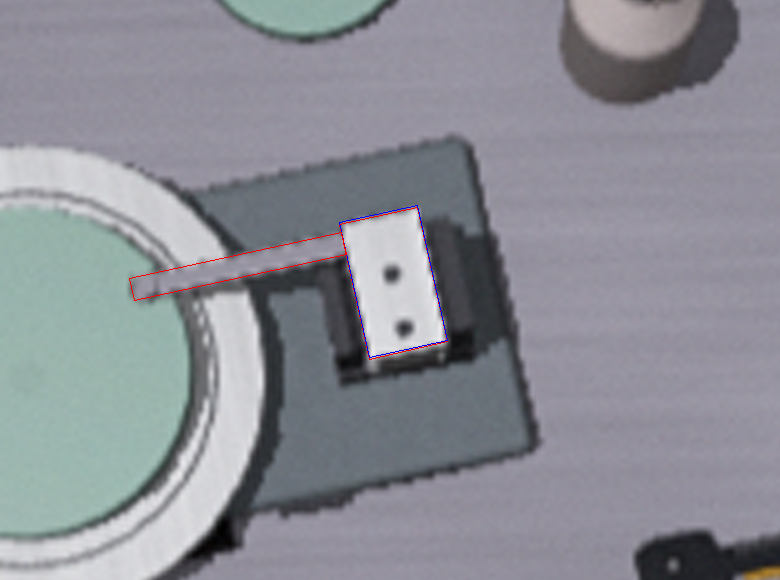

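View pics/s17.png

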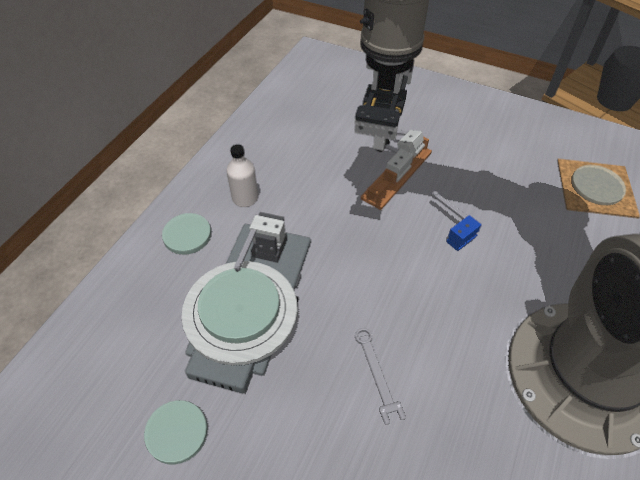

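Overlay: the block top lies close to the expected seated outline (z = 94), but one image pixel is too coarse. I check with the wrist camera's depth from closer up.

```bash
python3 -m handwheel '0.04 0.05 0 0 0;0.08 0.09 0 0 0;0.12 0.13 0 0 0;0.14 0.17 0 0 0;0.14 0.17 -0.03 0 0;0.14 0.17 -0.03 0 0;0.14 0.17 -0.03 0 0;0.14 0.17 -0.03 0 0'; python3 - <<'E'
from h import *
p,d,K,D,V=grab('wrist','w18'); print(bot.observe()['eef_pos'].round(1))
th=.195;c=np.array([639.5,12.8]);ex=np.array([np.cos(th),np.sin(th)]);ey=np.array([-np.sin(th),np.cos(th)])
v,u=np.mgrid[0:480,0:640];n=cv2.undistortPoints(np.stack([u,v],-1).reshape(-1,1,2).astype(float),K,D).reshape(-1,2)
Pc=np.c_[n,np.ones(len(n))]*d.reshape(-1,1); P=(Pc-V[:3,3])@V[:3,:3]; L=np.c_[(P[:,:2]-c)@np.c_[ex,ey],P[:,2]]; ok=d.reshape(-1)>0
def st(nm,x0,x1,y0,y1,z0,z1):
    m=ok&(L[:,0]>x0)&(L[:,0]<x1)&(L[:,1]>y0)&(L[:,1]<y1)&(L[:,2]>z0)&(L[:,2]<z1); print(nm,m.sum(),np.median(L[m,2]).round(2) if m.any() else None, L[m,2].std().round(2) if m.any() else None)
st('block',-25,-5,-12,12,80,120);st('block2',-5,10,-12,12,80,120)
st('cheek-y',-22,5,-28,-21,80,120);st('cheek+y',-22,5,21,28,80,120);st('glass',-40,40,110,150,60,80);st('plate',-60,60,63,82,40,60);st('arm',18,26,30,80,80,100)
E
```

```text
time_s: 26.15
eef_pos: [629.7, 11.6, 177.7]
ee_rot: [-1.566, -0.153, 0.152]
wrist_force: [0.8, -0.5, 0.7]
width: 0.1
[629.8  11.3 177.9]
block 1084 93.81 0.67
block2 669 93.87 0.7
cheek-y 422 89.63 0.83
cheek+y 420 89.62 0.69
glass 5925 71.8 0.68
plate 2796 49.69 1.47
arm 778 91.11 0.65
```

View pics/w18.png

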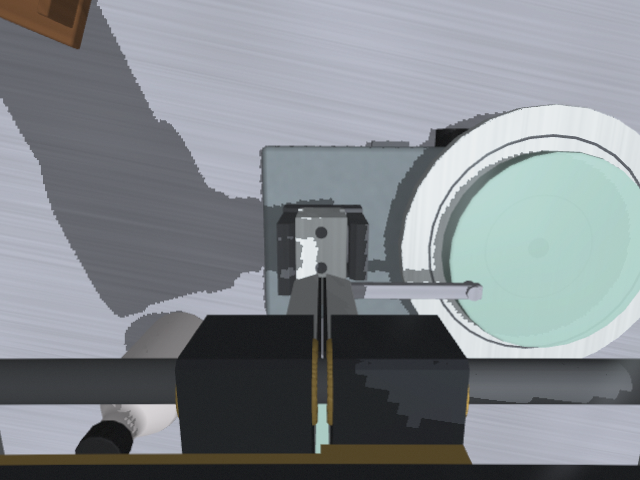

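The block top is 4.2 mm above the cheek tops (4.0 expected when home), so the head is snapped fully in. The glass centre is still about 1.3 mm from the plate centre. The robot is clear of everything, so I hand in.

```bash
python3 -m handwheel '0 0 0.03 0 0;0 0 0.06 0 0;0 0 0.06 0 0'; python3 -c "
from bench import bot
print(bot.close_job(), bot.observe()['time_s'])"
```

```text
time_s: 26.5
eef_pos: [631.3, 12.0, 241.8]
ee_rot: [-1.567, -0.157, 0.147]
wrist_force: [0.4, -0.7, -0.5]
width: 0.6
the job is handed in; nothing more can be done
the job is handed in; nothing more can be done
```

The glass disc is centred to within about 1.5 mm, and the cutting head is snapped fully home in the holder with its arm over the glass. I handed the job in at about 26.5 s of the 72 s allowed.

- **Glass:** I tapped it twice from the outer side, then three times from the holder side with the open fingers as a cradle. One retreat row after the second outer tap went forward by mistake. It pushed the glass about 53 mm past centre towards the holder. The disc stayed flat on the plate, and the holder-side taps brought it back. The last fits put its centre 1.3 to 1.6 mm from the plate's centre in both cameras.
- **Cutting head:** I took it from the rack, lowered it part way into the holder, released it and pressed on top with shut fingers. Resistance peaked at about 12 N and then vanished, and I stopped with no contact.
- **Seating check:** Wrist depth put the block top 4.2 mm above the cheek tops (4.0 mm expected when home) and 93.8 mm above the bench (94 expected).
- **Other things:** Where the networks reported the pen head, roller head and bottle, they were where they started, within the networks' error. They missed the roller head in the top view and the bottle in the side view. The wrench looked unmoved in the last side picture.
- **Disagreement:** Fits to the engraved ring differed by about 1.6 mm between the two cameras. Against the ring alone, the glass is between 0.8 and 2.1 mm off centre.

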